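Put the microscope objectives away in their caddy

ROBOT

A 6-joint arm with a two-finger parallel gripper is mounted at the origin on the work surface. World frame = base frame: x ahead of the robot, y to its left, z up, the work surface at z = 0. Lengths are in mm, angles in rad, forces in N, time in s.
With the tool pointing down it reaches from about 300 to 775 mm from the base axis. Payload 14.6 kg.
Tool frame: the origin (TCP) lies between the finger pads; the fingertips stand 8 mm ahead of it and the grasp point (between the pads) lies 11 mm behind it; z points along the fingers, y is the direction in which the jaws open and shut (so a half turn about z gives the same grasp; the last joint's range is limited). The gripper opens to 94 mm and grips with 3 to 60 N. Pads are 16 mm wide; open, the fingers measure 119 mm over their backs; the gripper's body (75 mm by 177 mm) begins 78 mm behind the grasp point.
Start: joints at [1.272, 0.3, 1.521, -0, 1.321, -0.067], TCP at [126.349, 535.28, 213.446] pointing down, gripper open.
Joint ranges: [-3.03, 3.03], [-0.79, 2.21], [0.23, 2.52], [-1.04, 4.18], [0, 3.07], [-2.55, 2.55]. Speed limits (rad/s): [2.22, 2.22, 2.57, 3.14, 3.14, 3.14].

INTERFACE

Orientations are given as [roll, pitch, yaw] about the fixed x, y, z axes, in that order (R = Rz(yaw) Ry(pitch) Rx(roll)).
In Python, from cell import manip gives the robot as it stands. The module is installed in compiled form; this text tells all that it offers.
- The arm moves only by the tool send_rows, never from a script. Its argument "series" is a list that holds one entry, the list of rows, each a list of 5 numbers: the opening, from 0 (shut) to 1 (fully open), then the shift along the tool's x, y, z in mm, then the turn about the tool's z in degrees. In form: [[[gripper, dx, dy, dz, roll], ...]]. A call has 1 to 10 rows; each row is the pose to reach, as a shift and turn from the pose commanded when the call began, along the tool's axes at that moment; what a row does not reach only later rows make up. A row lasts 1/10 s, in which the tool goes at most 50 mm and 8.59 degrees, less where a joint would pass 70% of its speed; a pose out of reach is approached as far as the arm can. A call with a gripper value outside its range is refused whole. The fingers move at their own pace and stop on an object; "newtons" is the grip in N (left out, the last holds). Time passes only in rows, so rows that repeat a pose let the fingers close. It gives the time, the measured TCP pose, the force and the opening at its end, in the units of the state.
- manip.read_state(): the state, without advancing time (a new reading comes with each control period).
- manip.camera(name): name is "scene" or "top" or "wrist"; returns a dict with "img" (400x640x3 uint8, red, green, blue), "vfov" (degrees; the focal length in pixels is half the picture's height over the tangent of half this angle, whatever the lens; pixels are square), "cx", "cy" (the principal point, pixels), "dist" ([k1, k2, p1, p2, k3] as OpenCV has them; the pictures are not rectified), "pose" (4x4, takes a point from camera to world coordinates); the wrist camera has in their place "T_tool_cam" (4x4, takes a point from camera to tool coordinates, whose origin is the TCP and whose axes are the flange's). Camera axes: x right, y down, z forward; pixel columns grow to the right and rows downward; lengths in mm; the calibration is good to about 2 mm. A picture is of the moment at which its call begins: read the wrist's pose just before it. There is no depth.
- manip.sign_off(): hands the job in, once; it reports no verdict.
Trained networks look in a picture, given as the dict that the camera call returned (one of the last four; its "shot" number tells which), for a name from the list of things; names that differ only in an ending like _2 or _b are one class to them, and where a whole thing is asked for, a point or a joint stands for the part that bears it (a point fixed in the world has none). Each returns a list of dicts, best first, with "conf" (0 to 1); they miss things now and then, are a little off and sometimes report something else, mostly with a low value. They report only what shows in the picture. A call takes as long as a camera call. They do not tell look-alikes from the thing itself.
- manip.find_in(target, picture): "rect" ([left, top, width, height] in pixels, round what is visible of it).
- manip.silhouettes(target, picture): "pixels" (400x640 bool, what is visible of it) and "rect" ([left, top, width, height] in pixels, round what is visible of it).
The state is a dict: "clock": time; "joints": joint angles; "qd": joint speeds; "effort": joint torques, N m; "eef_pos": TCP position; "eef_rot": TCP orientation; "wrist_force": force on the tool from outside, world axes, zero at the start; "moment": the same for the moment, N m; "finger_gap": finger opening in mm.
Only numpy, scipy, OpenCV 4.12 (cv2) and the standard library are available. Lean on these libraries where they do the work, as an engineer would, in place of code of your own. Each camera call takes 0.05 s, during which the arm holds its last target. There are 200 camera calls.

TASK

The inspection microscope's three objectives are standing about the bench. Stand each one upright in the caddy, thread end down as it stands now, in the canister base that suits it (the wide objective in the widest base, the medium one in the middle-sized base, the slim one in the narrowest), putting it down gently instead of dropping it. The two eyepieces and the camera adapter look similar but do not belong in the caddy: leave them standing where they are.

Things in the scene. Friction and masses are not known exactly. Their poses are not given: they have to be found in the camera images.
- objective_wide: the wide low-power objective: short stout bright steel barrel, 44 mm tall, diameter 54 mm from 4 to 36 mm height, narrowing to 46 mm at the top, which holds a broad 34 mm front lens; a 34 mm brass thread, 4 mm long, below; narrow black knurled ring low on the barrel. 0.18 to 0.31 kg. Origin: centre of its underside; z up through its axis. Stands upright on the bench at the start
- objective_medium: the medium objective: bright steel, 58 mm tall, diameter 40 mm from 4 to 38 mm height, then a 34 mm step up to 49 mm and a cone ending in a nose 20 mm across with a 14 mm lens; a 32 mm brass thread, 4 mm long, below; narrow black knurled ring low on the barrel. 0.15 to 0.26 kg. Origin: centre of its underside; z up through its axis. Stands upright on the bench at the start
- objective_slim: the slim high-power objective: bright steel, 72 mm tall, diameter 28 mm from 4 to 42 mm height, then a 23 mm step up to 58 mm and a cone ending in a pointed nose 10 mm across with a 6 mm lens; a 26 mm brass thread, 4 mm long, below; narrow black knurled ring low on the barrel. 0.10 to 0.17 kg. Origin: centre of its underside; z up through its axis. Stands upright on the bench at the start
- base_wide: the widest canister base: black plastic round cup, fixed in the caddy and bedded with a grey felt disc. Bore 72 mm, outside diameter 80 mm, overall height 12 mm, floor 4 mm thick, so the rim stands 8 mm above the felt. The wide objective belongs here. Origin: centre of its underside, which lies on the caddy's 6 mm floor; z up
- base_medium: the middle-sized canister base: black plastic round cup, fixed in the caddy and bedded with a grey felt disc. Bore 58 mm, outside diameter 66 mm, overall height 12 mm, floor 4 mm thick, so the rim stands 8 mm above the felt. The medium objective belongs here. Origin: centre of its underside, which lies on the caddy's 6 mm floor; z up
- base_slim: the narrowest canister base: black plastic round cup, fixed in the caddy and bedded with a grey felt disc. Bore 46 mm, outside diameter 54 mm, overall height 12 mm, floor 4 mm thick, so the rim stands 8 mm above the felt. The slim objective belongs here. Origin: centre of its underside, which lies on the caddy's 6 mm floor; z up
- caddy: the caddy: fixed, shallow aluminium tray, 124 mm (its x) by 296 mm (its y), floor 6 mm thick, rim 16 mm above the bench; a dark bar grip stands out 26 mm from each short end, at no more than 14 mm height. The three canister bases stand in a row along its y axis, 90 mm apart, the middle one at its centre; which base is in which of the three places varies. Origin: centre of its underside, on the bench; z up
- eyepiece_a: an eyepiece, to be left alone: 48 mm tall, bare steel tube of 30 mm diameter up to 24 mm height, above it a black housing of 40 mm with a flared eyecup around a broad lens. Origin: centre of its underside; z up through its axis. Stands upright on the bench at the start
- eyepiece_b: the other eyepiece, the same as the first, to be left alone. Origin: centre of its underside; z up through its axis. Stands upright on the bench at the start
- camera_adapter: the camera adapter, to be left alone: open-topped hollow steel tube, 40 mm tall, diameter 38 mm up to 22 mm height and 32 mm above, open 25 mm bore and no nose or lens at the top. Origin: centre of its underside; z up through its axis. Stands upright on the bench at the start
There are look-alikes about, which are no part of the job. Leave any purple look-alike of the objective_medium alone.

How it is judged:
By the outcome, as a careful person would: the job done as asked, in the order asked, and still so for the second after the job is handed in, with the robot touching nothing.
It also fails if it takes over 83 s, if anything falls off the work surface, if the arm or the gripper's body presses on something with over 40 N, if the wrist force passes 120 N, or if a joint passes its speed limit or range.

## Working session

There is one attempt and no reset: what is moved stays moved. The work goes in short steps, Python scripts to look and compute and a tool call to move; the robot and the scene stay as the last step left them, time stands still between calls to the robot, and variables do not carry over. Pictures are saved under pics/ and viewed, about 12 in all and at most 16, crops included, and the job is handed in when it is done.

Besides the shell and the picture viewer there is one more tool, called in YAML: its name, and indented under it one key for each argument. send_rows: Moves the arm, as the interface text tells. Its arguments: {"type":"object","properties":{"series":{"type":"array"},"newtons":{"type":"number"}},"required":["series"]}

```bash
mkdir -p pics
cat > h.py <<'E'
import numpy as np, cv2
from cell import manip
from scipy.spatial.transform import Rotation as R
def K(c):
    f=200/np.tan(np.radians(c['vfov'])/2); return np.array([[f,0,c['cx']],[0,f,c['cy']],[0,0,1]])
def shot(name):
    s=manip.read_state(); c=manip.camera(name)
    if name=='wrist':
        T=np.eye(4);T[:3,:3]=R.from_euler('xyz',s['eef_rot']).as_matrix();T[:3,3]=s['eef_pos'];c['pose']=T@c['T_tool_cam']
    return c
def toworld(c,uv,z):
    p=cv2.undistortPoints(np.array([[uv]],float),K(c),np.array(c['dist'],float))[0,0]
    d=c['pose'][:3,:3]@np.array([p[0],p[1],1]);o=c['pose'][:3,3]
    return o+d*(z-o[2])/d[2]
def topix(c,P):
    M=np.linalg.inv(c['pose']);r=cv2.Rodrigues(M[:3,:3])[0]
    return cv2.projectPoints(np.array(P,float).reshape(-1,3),r,M[:3,3],K(c),np.array(c['dist'],float))[0][:,0]
def save(c,n): cv2.imwrite('pics/'+n,cv2.cvtColor(c['img'],cv2.COLOR_RGB2BGR))
E
python3 - <<'E'
from h import *
print(manip.read_state())
for n in ['top','scene']:
    c=shot(n); save(c,n+'.png'); print(n,c['pose'].round(2).tolist(),c['vfov'])
    for t in ['objective_wide','objective_medium','objective_slim','base_wide','base_medium','base_slim','caddy','eyepiece_a','camera_adapter']:
        print(t,[(np.round(r['rect']).tolist(),round(r['conf'],2)) for r in manip.find_in(t,c)])
E
```

```text
{'clock': 0.0, 'joints': array([ 1.27240936e+00,  3.00486872e-01,  1.52160040e+00,  3.43928126e-05,
        1.32069091e+00, -6.66240867e-02]), 'qd': array([-0.00101921, -0.00154158,  0.00175417, -0.00034544,  0.0015966 ,
        0.00024737]), 'effort': array([ 8.45207651e-04, -5.31811273e+01, -3.52728724e+01,  7.08086975e-02,
        2.44824355e-02, -6.69562291e-05]), 'eef_pos': array([126.26237904, 535.04478339, 212.86950199]), 'eef_rot': array([-3.14041197e+00, -1.12164934e-04,  2.90982118e+00]), 'wrist_force': array([ 0.49492222, -0.32076284,  0.33351923]), 'moment': array([ 0.00921332,  0.00533848, -0.00270979]), 'finger_gap': 93.8410992896799}
top [[-0.0, -0.99, 0.11, 404.13], [-1.0, -0.0, -0.03, 6.88], [0.03, -0.11, -0.99, 923.21], [0.0, 0.0, 0.0, 1.0]] 55.601632028436924
objective_wide [([231.0, 210.0, 26.0, 24.0], 0.59)]
objective_medium [([440.0, 240.0, 22.0, 19.0], 0.72), ([393.0, 238.0, 21.0, 18.0], 0.71), ([419.0, 216.0, 21.0, 22.0], 0.59)]
objective_slim [([158.0, 162.0, 18.0, 17.0], 0.72)]
base_wide [([333.0, 147.0, 37.0, 28.0], 0.57)]
base_medium [([305.0, 144.0, 22.0,
[... 410 characters left out ...]
04
objective_wide [([352.0, 169.0, 22.0, 24.0], 0.65)]
objective_medium [([173.0, 212.0, 23.0, 24.0], 0.88), ([198.0, 186.0, 21.0, 25.0], 0.81), ([146.0, 196.0, 19.0, 26.0], 0.79)]
objective_slim [([446.0, 175.0, 14.0, 31.0], 0.63)]
base_wide [([308.0, 234.0, 32.0, 24.0], 0.71), ([446.0, 175.0, 17.0, 31.0], 0.38)]
base_medium [([309.0, 231.0, 31.0, 26.0], 0.64), ([247.0, 217.0, 158.0, 58.0], 0.29)]
base_slim [([354.0, 229.0, 24.0, 22.0], 0.85)]
caddy [([243.0, 216.0, 160.0, 61.0], 0.82), ([226.0, 201.0, 19.0, 28.0], 0.33)]
eyepiece_a [([225.0, 204.0, 18.0, 23.0], 0.71), ([264.0, 235.0, 38.0, 24.0], 0.61), ([159.0, 257.0, 21.0, 21.0], 0.59)]
camera_adapter [([307.0, 189.0, 13.0, 19.0], 0.57)]
```

Run:
```python
import cv2
a=cv2.imread('pics/top.png')[110:280,130:480];cv2.imwrite('pics/t2.png',cv2.resize(a,None,fx=2.28,fy=2.28,interpolation=3))
a=cv2.imread('pics/scene.png')[140:300,120:480];cv2.imwrite('pics/s2.png',cv2.resize(a,None,fx=2.2,fy=2.2,interpolation=3))
```

```text
(no output)
```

View pics/t2.png

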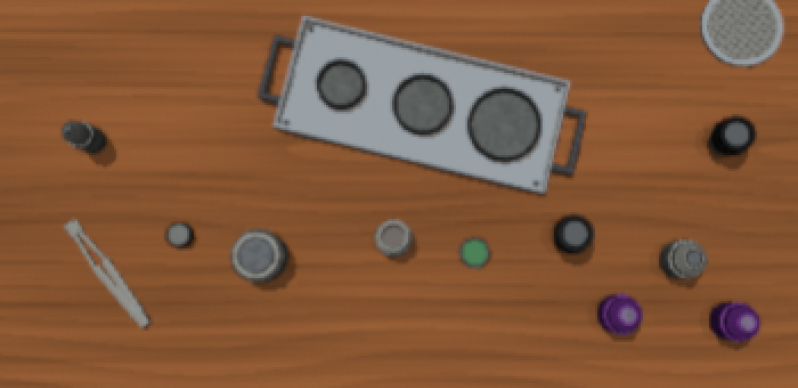

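View pics/s2.png

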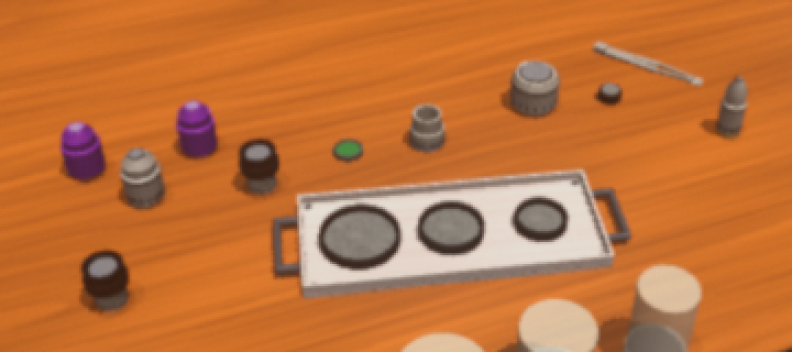

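The steel medium objective is at top pixel (430,223). The two purple look-alikes are at (402,247) and (453,251), and I leave those alone. The slim is at (166,170) and the wide at (244,222). The bases run wide (351,164), medium (315,155), slim (280,147). Eyepieces are at (381,212) and (451,169), the adapter at (302,214).

Run:
```python
from h import *
cs={n:shot(n) for n in ['top','scene']}
want={'objective_wide':(22,(244,222),(363,181)),'objective_medium':(27,(430,225),(184,224)),'objective_slim':(33,(167,170),(453,190)),'base_wide':(14,(351,164),(283,247)),'base_medium':(14,(315,155),(325,243)),'base_slim':(14,(280,147),(366,240)),'caddy':(8,(315,155),(325,246)),'eyepiece_a':(24,(381,212),(235,216)),'eyepiece_b':(24,(451,169),(169,268)),'camera_adapter':(20,(302,214),(314,198))}
for t,(z,a,b) in want.items():
    for n,g in (('top',a),('scene',b)):
        c=cs[n]; best=None
        for r in manip.silhouettes(t,c):
            m=r['pixels'].astype(np.uint8)
            mm=cv2.moments(m,True)
            if mm['m00']==0: continue
            u=np.array([mm['m10'],mm['m01']])/mm['m00']
            if np.hypot(*(u-g))<14: best=u;break
        print(t,n,best if best is None else best.round(1), None if best is None else toworld(c,best,z).round(1)[:2], 'guess',toworld(c,g,z).round(1)[:2])
c=cs['top']
# caddy quad by colour
hsv=cv2.cvtColor(c['img'],cv2.COLOR_RGB2HSV); m=((hsv[...,1]<60)&(hsv[...,2]>120)).astype(np.uint8); m[:110]=0;m[200:]=0;m[:,:235]=0;m[:,400:]=0
cnt=max(cv2.findContours(m,0,2)[0],key=cv2.contourArea);q=cv2.boxPoints(cv2.minAreaRect(cnt));W=np.array([toworld(c,p,14)[:2] for p in q]);print(W.round(1),W.mean(0),np.linalg.norm(np.diff(W,axis=0),axis=1))
```

```text
objective_wide top [244.  222.5] [440.2 163.8] guess [441.5 163.8]
objective_wide scene [362.4 179.5] [444.2 165.1] guess [450.5 163.8]
objective_medium top [429.  224.1] [ 435.9 -273.8] guess [ 433.9 -276. ]
objective_medium scene [183.7 220.5] [ 442.1 -275.4] guess [ 454.  -276.7]
objective_slim top [166.2 169. ] [565.5 345.5] guess [563.1 343.5]
objective_slim scene [452.4 189.3] [570.2 344.3] guess [573.1 344.1]
base_wide top [350.9 163.7] [583.6 -91.3] guess [582.8 -91.6]
base_wide scene [283.1 247.4] [589.2 -92.1] guess [588.1 -91.9]
base_medium top [315.3 154.8] [605.2  -4.5] guess [604.8  -3.7]
base_medium scene [324.6 243. ] [609.3  -4.6] guess [609.5  -3.8]
base_slim top [279.4 146.1] [626.6  83.1] guess [624.3  81.6]
base_slim scene [365.3 238.8] [629.5  83.1] guess [633.5  82.8]
caddy top [310.1 153.8] [609.    8.3] guess [606.1  -3.8]
caddy scene [326.7 246.1] [614.2  -1.6] guess [612.4  -4.9]
eyepiece_a top [380.9 212.6] [ 463.3 -160.7] guess [ 464.9 -160.8]
eyepiece_a scene [236.9 214.6] [ 462.1 -159.2] guess [ 465.4 -164.5]
eyepiece_b top None None guess [ 569.1 -332.5]
eyepiece_b scene [167.8 266.8] [ 566.5 -329.2] guess [ 570.8 -327.4]
camera_adapter top [302.  212.6] [463.6  27.3] guess [460.4  27.3]
camera_adapter scene [313.4 198.6] [467.6  24.8] guess [466.  27.]
[[ 579.7  154.7]
 [ 701.4  127.6]
 [ 629.6 -164.6]
 [ 508.9 -133.2]] [604.91075446  -3.85932969] [124.72500375 300.90319773 124.69530176]
```

```bash
cat >> h.py <<'E'
def d(x,y,z,s=None,yaw=None):
    s=s or manip.read_state(); Rm=R.from_euler('xyz',s['eef_rot']).as_matrix()
    e=np.array([x,y,z])-s['eef_pos']; print('clock',round(s['clock'],2),'pos',s['eef_pos'].round(1),'gap',round(s['finger_gap'],1),'F',s['wrist_force'].round(1),'yaw',round(s['eef_rot'][2],3),'shift',(Rm.T@e).round(1),'dist',round(np.linalg.norm(e)))
E
python3 -c "
from h import *
d(442,164.5,150)
for p in [(402,247),(453,251)]: print(toworld(shot('top'),p,27).round())
print(shot('wrist')['T_tool_cam'].round(2))"
```

```text
clock 2.1 pos [126.3 535.3 213.4] gap 93.8 F [ 0.3  0.  -0.3] yaw 2.91 shift [-392.4 -288.3   63.5] dist 491
[ 382. -208.   27.]
[ 373. -328.   27.]
[[   0.     -0.97   -0.24   68.19]
 [   1.      0.     -0.      0.33]
 [   0.     -0.24    0.97 -170.8 ]
 [   0.      0.      0.      1.  ]]
```

send_rows:
  series:
    - [[1,-40,-29,7,0],[1,-79,-58,13,0],[1,-118,-87,20,0],[1,-158,-116,26,0],[1,-197,-145,32,0],[1,-236,-174,38,0],[1,-276,-203,45,0],[1,-315,-232,52,0],[1,-354,-261,58,0],[1,-392,-288,63,0]]
  newtons: 25

```text
clock: 3.25
eef_pos: [442.7, 163.0, 150.4]
eef_rot: [3.141, 0.0, 2.909]
wrist_force: [0.1, -0.3, -0.2]
finger_gap: 93.8
```

send_rows:
  series:
    - [[1,0,0,0,0],[1,0,0,0,0]]

```text
clock: 3.45
eef_pos: [441.9, 164.4, 150.3]
eef_rot: [-3.141, -0.001, 2.908]
wrist_force: [0.2, 0.1, -0.2]
finger_gap: 94.0
```

```bash
cat > look.py <<'E'
from h import *
import sys
# usage: look.py target ztop guessx guessy file
t,zt,gx,gy,f=sys.argv[1],float(sys.argv[2]),float(sys.argv[3]),float(sys.argv[4]),sys.argv[5]
c=shot('wrist')
for r in manip.silhouettes(t,c):
    m=r['pixels'].astype(np.uint8); mm=cv2.moments(m,True)
    if mm['m00']<50: continue
    u=[mm['m10']/mm['m00'],mm['m01']/mm['m00']]; print(t,round(r['conf'],2),np.round(u),toworld(c,u,zt).round(1)[:2],np.round(r['rect']))
    cv2.drawContours(c['img'],cv2.findContours(m,0,2)[0],-1,(0,255,0),1)
a=np.linspace(0,6.28,24)
D=dict(objective_wide=(27,36),objective_medium=(20,38),objective_slim=(14,42)).get(t)
if D:
    for z in (4,D[1]):
        cv2.polylines(c['img'],[topix(c,np.c_[gx+D[0]*np.cos(a),gy+D[0]*np.sin(a),a*0+z]).astype(int)],True,(255,0,0),1)
save(c,f); d(gx,gy,20)
E
python3 look.py objective_wide 22 442 164.5 w1.png
```

```text
objective_wide 0.85 [319. 197.] [442.2 165. ] [296. 167.  53.  56.]
clock 3.55 pos [441.2 165.6 150.6] gap 94.2 F [ 0.4 -0.   0.6] yaw 2.91 shift [ -1.   -0.9 130.6] dist 131
```

View pics/w1.png

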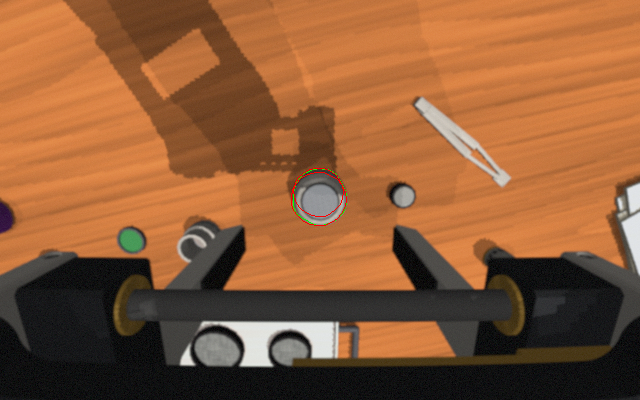

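The wide objective stands at wrist pixel (319,197), and the predicted outline matches it. The fingers clear the small bolt at (402,195).

send_rows:
  series:
    - [[0.9,-1,-1,35,0],[0.85,-1,-1,70,0],[0.85,-1,-1,100,0],[0.85,-1,-1,120,0],[0.85,-1,-1,130,0],[0.85,-1,-1,130,0],[0.4,-1,-1,130,0],[0.4,-1,-1,130,0],[0.4,-1,-1,130,0],[0.4,-1,-1,130,0]]
  newtons: 25

```text
clock: 4.55
eef_pos: [442.9, 163.9, 21.1]
eef_rot: [3.141, 0.001, 2.91]
wrist_force: [-1.7, 1.1, 6.2]
finger_gap: 53.1
```

send_rows:
  series:
    - [[0.4,0,0,0,0],[0.4,0,0,-10,0],[0.4,0,0,-40,0],[0.4,0,0,-70,0],[0.4,0,0,-70,0]]

```text
clock: 5.05
eef_pos: [444.0, 164.2, 94.1]
eef_rot: [3.139, 0.005, 2.91]
wrist_force: [0.3, 0.4, -3.4]
finger_gap: 53.7
```

```bash
python3 -c "
from h import *
d(586,-92,60);d(586,-92,34)"
```

```text
clock 5.05 pos [444.  164.2  94.1] gap 53.7 F [ 0.3  0.4 -3.4] yaw 2.91 shift [-196.9 -216.8   34.5] dist 295
clock 5.05 pos [444.  164.2  94.1] gap 53.7 F [ 0.3  0.4 -3.4] yaw 2.91 shift [-196.8 -216.8   60.5] dist 299
```

send_rows:
  series:
    - [[0.4,-15,-17,0,0],[0.4,-40,-44,0,0],[0.4,-69,-76,0,0],[0.4,-98,-108,0,0],[0.4,-127,-140,4,0],[0.4,-156,-172,12,0],[0.4,-180,-200,20,0],[0.4,-193,-213,28,0],[0.4,-197,-217,35,0],[0.4,-197,-217,35,0]]

```text
clock: 6.05
eef_pos: [583.3, -92.6, 53.6]
eef_rot: [3.142, -0.003, 2.909]
wrist_force: [0.3, 0.7, -2.8]
finger_gap: 53.9
```

send_rows:
  series:
    - [[0.4,0,0,0,0],[0.4,0,0,0,0]]

```text
clock: 6.25
eef_pos: [584.2, -91.7, 55.9]
eef_rot: [3.142, 0.0, 2.911]
wrist_force: [-0.3, 0.6, -2.4]
finger_gap: 53.6
```

Run:
```python
from h import *
c=shot('wrist')
for b,z in (('base_wide',14),('base_medium',14),('base_slim',14)):
  for r in manip.silhouettes(b,c)[:2]:
    m=r['pixels'].astype(np.uint8);mm=cv2.moments(m,True);u=[mm['m10']/mm['m00'],mm['m01']/mm['m00']]
    print(b,round(r['conf'],2),np.round(u),toworld(c,u,z).round(1)[:2],np.round(r['rect']))
a=np.linspace(0,6.28,40)
for x,y,r in ((586,-92,36),(607,-4.5,29),(628,83,23)):
  cv2.polylines(c['img'],[topix(c,np.c_[x+r*np.cos(a),y+r*np.sin(a),a*0+18]).astype(int)],True,(255,0,0),1)
save(c,'w2.png'); d(586,-92,31)
```

```text
base_wide 0.68 [320. 192.] [562.4 -85.4] [265. 166. 107.  63.]
base_medium 0.9 [439. 219.] [602.3  -3.4] [396. 180.  90.  79.]
base_slim 0.72 [553. 221.] [624.5  82.8] [514. 186.  77.  71.]
clock 6.45 pos [584.4 -92.3  55.9] gap 53.0 F [-0.2  0.1 -2.1] yaw 2.91 shift [-1.5  0.6 24.9] dist 25
```

View pics/w2.png

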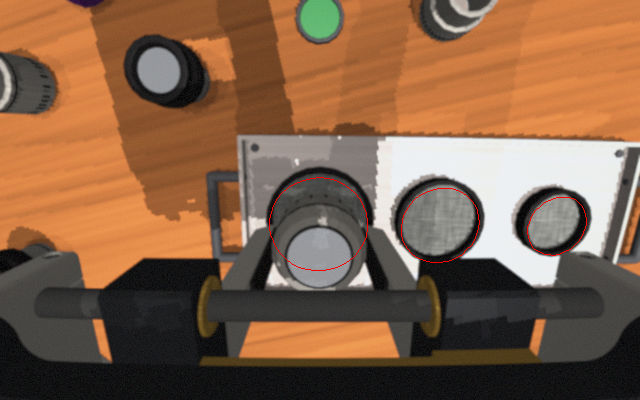

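The objective hangs over the wide base at (320,215), and the bore outline agrees within about 3 mm. I'll lower it slowly.

send_rows:
  series:
    - [[0.4,0,1,6,0],[0.4,0,1,12,0],[0.4,0,1,17,0],[0.4,0,1,20,0],[0.4,0,1,22,0],[0.4,0,1,23,0],[0.4,0,1,23.5,0],[0.4,0,1,24,0],[0.4,0,1,24,0]]

```text
clock: 7.35
eef_pos: [584.6, -91.8, 31.5]
eef_rot: [-3.142, 0.0, 2.91]
wrist_force: [0.9, -0.6, -3.0]
finger_gap: 53.7
```

send_rows:
  series:
    - [[0.4,0,0,0.5,0],[0.4,0,0,0.5,0]]

```text
clock: 7.55
eef_pos: [584.7, -91.8, 31.2]
eef_rot: [3.142, 0.0, 2.91]
wrist_force: [-1.3, 0.3, 0.2]
finger_gap: 53.2
```

send_rows:
  series:
    - [[0.4,0,0,0.4,0],[0.4,0,0,0.4,0]]

```text
clock: 7.75
eef_pos: [584.7, -91.8, 31.2]
eef_rot: [3.142, 0.0, 2.91]
wrist_force: [-2.5, 0.4, 5.0]
finger_gap: 53.5
```

send_rows:
  series:
    - [[0.62,0,0,0,0],[0.68,0,0,0,0],[0.74,0,0,0,0],[0.76,0,0,0,0],[0.76,0,0,0,0],[0.76,0,0,-15,0],[0.76,0,0,-40,0],[0.8,0,0,-80,0],[0.9,0,0,-110,0],[0.9,0,0,-110,0]]

```text
clock: 8.75
eef_pos: [586.4, -92.1, 146.2]
eef_rot: [3.141, 0.008, 2.91]
wrist_force: [0.1, 0.0, 0.2]
finger_gap: 83.7
```

```bash
python3 -c "
from h import *
d(439,-275,150)"
```

```text
clock 8.75 pos [586.4 -92.1 146.2] gap 83.7 F [0.1 0.  0.2] yaw 2.91 shift [ 101.4 -211.8   -4.6] dist 235
```

send_rows:
  series:
    - [[0.85,14,-30,0,0],[0.75,32,-68,0,0],[0.7,50,-106,0,0],[0.7,69,-144,-1,0],[0.7,86,-180,-2,0],[0.7,97,-202,-3,0],[0.7,101,-212,-4,0],[0.7,101,-212,-4,0],[0.7,101,-212,-4,0]]

```text
clock: 9.65
eef_pos: [438.1, -274.2, 144.5]
eef_rot: [3.141, 0.0, 2.91]
wrist_force: [0.3, 0.6, 0.5]
finger_gap: 65.6
```

```bash
python3 look.py objective_medium 27 439 -275 w3.png
```

```text
objective_medium 0.89 [250. 147.] [ 373.6 -325.7] [228. 129.  47.  43.]
objective_medium 0.86 [375. 125.] [ 381.4 -206.1] [352. 103.  44.  49.]
objective_medium 0.68 [318. 199.] [ 437.9 -274.8] [296. 177.  44.  46.]
clock 9.75 pos [ 438.2 -274.   144.4] gap 65.9 F [ 0.2  0.2 -0.4] yaw 2.911 shift [ -1.   -0.9 124.4] dist 124
```

View pics/w3.png

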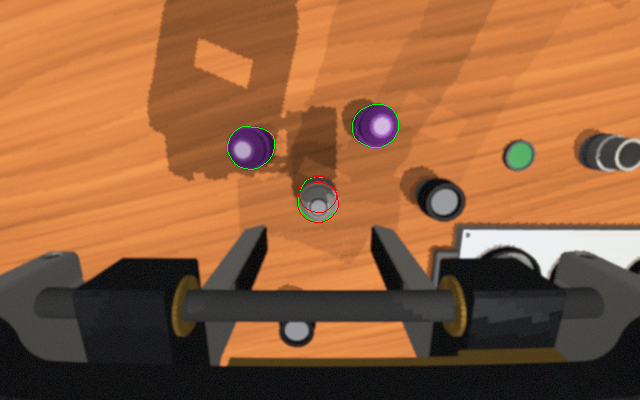

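The steel medium is at (318,199), centred between the fingers. The purples at (250,147) and (375,125) are well clear.

send_rows:
  series:
    - [[0.7,0,-1,35,0],[0.7,0,-1,70,0],[0.68,0,-1,98,0],[0.68,0,-1,116,0],[0.68,0,-1,124,0],[0.68,0,-1,124,0],[0.3,0,-1,124,0],[0.3,0,-1,124,0],[0.3,0,-1,124,0],[0.3,0,-1,124,0]]
  newtons: 25

```text
clock: 10.75
eef_pos: [437.7, -276.0, 21.3]
eef_rot: [-3.141, 0.001, 2.91]
wrist_force: [-0.4, 1.8, 5.0]
finger_gap: 39.5
```

send_rows:
  series:
    - [[0.3,0,0,0,0],[0.3,0,0,-10,0],[0.3,0,0,-40,0],[0.3,0,0,-80,0],[0.3,0,0,-100,0],[0.3,0,0,-100,0]]

```text
clock: 11.35
eef_pos: [438.3, -276.6, 123.8]
eef_rot: [-3.139, 0.005, 2.91]
wrist_force: [0.2, 0.9, -2.4]
finger_gap: 39.6
```

```bash
python3 -c "
from h import *
d(605,-4.5,118);d(605,-4.5,55)"
```

```text
clock 11.35 pos [ 438.3 -276.6  123.8] gap 39.6 F [ 0.2  0.9 -2.4] yaw 2.91 shift [-99.7 303.2   5.6] dist 319
clock 11.35 pos [ 438.3 -276.6  123.8] gap 39.6 F [ 0.2  0.9 -2.4] yaw 2.91 shift [-99.4 303.3  68.6] dist 326
```

send_rows:
  series:
    - [[0.3,-8,25,0,0],[0.3,-22,66,0,0],[0.3,-37,112,0,0],[0.3,-52,158,0,0],[0.3,-67,204,0,0],[0.3,-81,246,2,0],[0.3,-92,280,10,0],[0.3,-98,297,30,0],[0.3,-99.5,303,50,0],[0.3,-99.5,303,66,0]]

```text
clock: 12.35
eef_pos: [603.0, -2.9, 51.9]
eef_rot: [-3.141, -0.003, 2.911]
wrist_force: [-1.0, 0.1, -1.9]
finger_gap: 39.3
```

send_rows:
  series:
    - [[0.3,0,0,1,0],[0.3,0,0,1,0],[0.3,0,0,1,0]]

```text
clock: 12.65
eef_pos: [604.1, -4.4, 54.5]
eef_rot: [3.141, 0.001, 2.909]
wrist_force: [0.4, 0.0, -2.1]
finger_gap: 39.7
```

Run:
```python
from h import *
d(605,-4.5,31)
c=shot('wrist'); a=np.linspace(0,6.28,40)
for x,y,r in ((605,-4.5,29),(626,83,23)):
  cv2.polylines(c['img'],[topix(c,np.c_[x+r*np.cos(a),y+r*np.sin(a),a*0+18]).astype(int)],True,(255,0,0),1)
save(c,'w4.png')
```

```text
clock 12.65 pos [604.1  -4.4  54.5] gap 39.7 F [ 0.4  0.  -2.1] yaw 2.909 shift [-0.8  0.1 23.5] dist 24
```

View pics/w4.png

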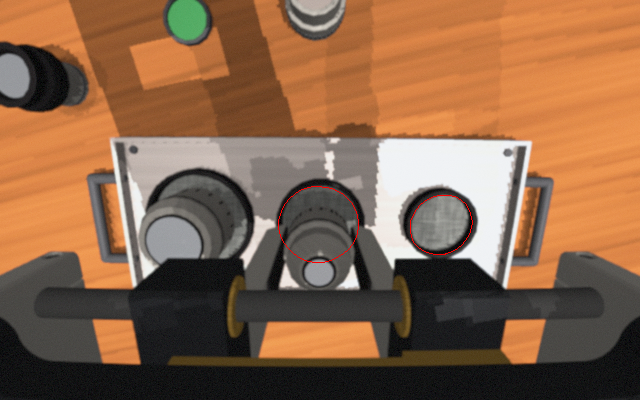

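The wide objective stands in its base at (195,220). The medium is centred over its bore at (318,222). Lowering it.

send_rows:
  series:
    - [[0.3,0,0,6,0],[0.3,0,0,12,0],[0.3,0,0,17,0],[0.3,0,0,20,0],[0.3,0,0,21.5,0],[0.3,0,0,22.3,0],[0.3,0,0,22.8,0],[0.3,0,0,23,0],[0.3,0,0,23,0]]

```text
clock: 13.6
eef_pos: [603.8, -3.8, 31.3]
eef_rot: [-3.142, 0.0, 2.91]
wrist_force: [-4.8, 0.1, 5.8]
finger_gap: 39.5
```

send_rows:
  series:
    - [[0.3,0,0,0.4,0],[0.3,0,0,0.4,0]]

```text
clock: 13.8
eef_pos: [603.8, -3.8, 31.2]
eef_rot: [-3.142, 0.0, 2.91]
wrist_force: [-6.4, -0.2, 10.4]
finger_gap: 39.8
```

Contact. Next I'll release, rise and look.

send_rows:
  series:
    - [[0.45,0,0,-0.4,0],[0.5,0,0,-0.4,0],[0.56,0,0,-0.4,0],[0.6,0,0,-0.4,0],[0.6,0,0,-0.4,0],[0.6,0,0,-15,0],[0.6,0,0,-40,0],[0.6,0,0,-80,0],[0.65,0,0,-115,0],[0.7,0,0,-115,0]]

```text
clock: 14.8
eef_pos: [605.8, -3.9, 151.5]
eef_rot: [3.14, 0.009, 2.91]
wrist_force: [-0.4, 0.7, -1.0]
finger_gap: 64.7
```

```bash
python3 -c "
from h import *
d(567,345,146)"
```

```text
clock 14.8 pos [605.8  -3.9 151.5] gap 64.7 F [-0.4  0.7 -1. ] yaw 2.91 shift [118.  330.7   4.9] dist 351
```

send_rows:
  series:
    - [[0.65,9,26,0,0],[0.6,23,64,0,0],[0.6,39,110,1,0],[0.6,55,155,2,0],[0.6,71,200,3,0],[0.6,87,245,4,0],[0.6,102,286,4,0],[0.6,113,317,4,0],[0.6,118,331,4,0],[0.6,118,331,4,0]]

```text
clock: 15.8
eef_pos: [564.4, 346.6, 140.9]
eef_rot: [-3.141, -0.0, 2.912]
wrist_force: [0.6, -0.8, -0.3]
finger_gap: 56.1
```

send_rows:
  series:
    - [[0.6,0,0,0,0],[0.6,0,0,0,0]]

```text
clock: 16.0
eef_pos: [565.5, 343.9, 141.3]
eef_rot: [-3.141, 0.0, 2.908]
wrist_force: [0.7, 0.3, -0.6]
finger_gap: 56.2
```

```bash
python3 look.py objective_slim 33 567 345 w5.png
```

```text
objective_slim 0.6 [321. 200.] [564.7 346.8] [308. 179.  30.  37.]
clock 16.1 pos [565.5 344.1 141.4] gap 56.5 F [ 0.  -0.1 -0.9] yaw 2.908 shift [ -1.3   1.2 121.4] dist 121
```

View pics/w5.png

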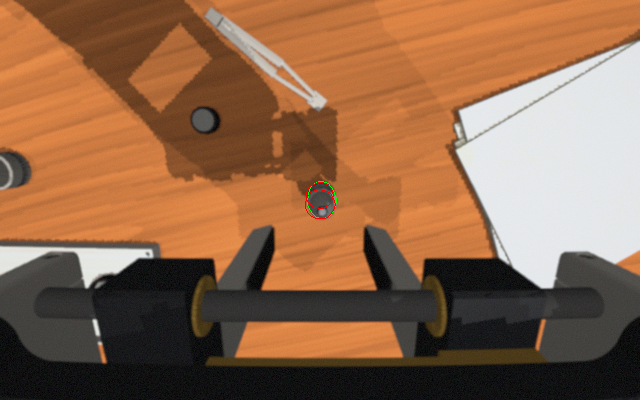

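The slim is at (321,200), between the fingers with nothing close by. I'll take it.

send_rows:
  series:
    - [[0.6,0,2,35,0],[0.6,0,2,68,0],[0.6,0,2,95,0],[0.6,0,2,112,0],[0.6,0,2,119,0],[0.6,0,2,119,0],[0.2,0,2,119,0],[0.2,0,2,119,0],[0.2,0,2,119,0],[0.2,0,2,119,0]]
  newtons: 25

```text
clock: 17.1
eef_pos: [565.6, 347.5, 22.7]
eef_rot: [3.141, 0.001, 2.91]
wrist_force: [-0.9, -0.7, 0.4]
finger_gap: 27.7
```

send_rows:
  series:
    - [[0.2,0,0,0,0],[0.2,0,0,-10,0],[0.2,0,0,-40,0],[0.2,0,0,-75,0],[0.2,0,0,-85,0],[0.2,0,0,-85,0]]

```text
clock: 17.7
eef_pos: [565.9, 347.7, 108.7]
eef_rot: [3.14, 0.002, 2.91]
wrist_force: [-0.4, 0.6, -1.9]
finger_gap: 27.2
```

```bash
python3 -c "
from h import *
d(626.5,83,55)"
```

```text
clock 17.7 pos [565.9 347.7 108.7] gap 27.2 F [-0.4  0.6 -1.9] yaw 2.91 shift [-119.7 -243.8   53.5] dist 277
```

send_rows:
  series:
    - [[0.2,-12,-24,0,0],[0.2,-30,-60,0,0],[0.2,-49,-100,0,0],[0.2,-68,-139,0,0],[0.2,-87,-178,2,0],[0.2,-104,-212,8,0],[0.2,-115,-234,20,0],[0.2,-119.5,-243,36,0],[0.2,-119.5,-244,50,0],[0.2,-119.5,-244,53,0]]

```text
clock: 18.7
eef_pos: [624.1, 83.3, 51.0]
eef_rot: [-3.14, -0.004, 2.91]
wrist_force: [0.4, 0.3, -1.5]
finger_gap: 27.5
```

send_rows:
  series:
    - [[0.2,0,0,0,0],[0.2,0,0,0,0]]

```text
clock: 18.9
eef_pos: [625.8, 83.6, 54.6]
eef_rot: [3.141, 0.001, 2.911]
wrist_force: [-0.4, 0.1, -1.2]
finger_gap: 27.4
```

Run:
```python
from h import *
d(626.5,83,32.7)
c=shot('wrist'); a=np.linspace(0,6.28,40)
for x,y,r in ((605,-4.5,29),(626.5,83,23)):
  cv2.polylines(c['img'],[topix(c,np.c_[x+r*np.cos(a),y+r*np.sin(a),a*0+18]).astype(int)],True,(255,0,0),1)
save(c,'w6.png')
```

```text
clock 18.9 pos [625.8  83.6  54.6] gap 27.4 F [-0.4  0.1 -1.2] yaw 2.911 shift [-0.9 -0.4 21.9] dist 22
```

View pics/w6.png

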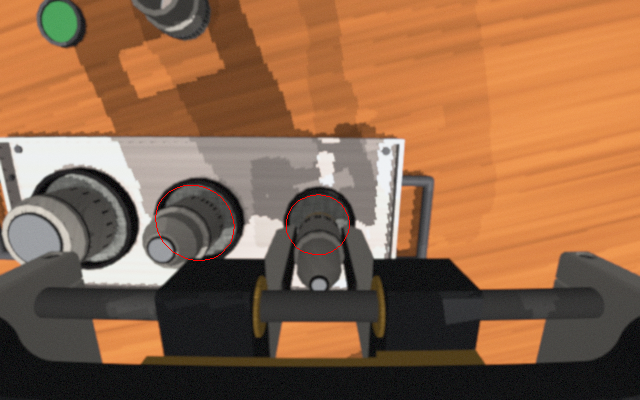

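Wide and medium both stand in their bases, and the slim is centred over its bore at (319,223). Lowering it.

send_rows:
  series:
    - [[0.2,0,0,6,0],[0.2,0,0,12,0],[0.2,0,0,16,0],[0.2,0,0,18.5,0],[0.2,0,0,20,0],[0.2,0,0,20.8,0],[0.2,0,0,21.3,0],[0.2,0,0,21.6,0],[0.2,0,0,21.6,0]]

```text
clock: 19.85
eef_pos: [625.8, 82.4, 32.8]
eef_rot: [3.142, 0.0, 2.91]
wrist_force: [-0.5, 0.2, 0.6]
finger_gap: 27.7
```

send_rows:
  series:
    - [[0.2,0,0,0.3,0],[0.2,0,0,0.3,0]]

```text
clock: 20.05
eef_pos: [625.8, 82.4, 32.7]
eef_rot: [3.141, 0.0, 2.91]
wrist_force: [-3.2, -0.8, 5.4]
finger_gap: 27.4
```

send_rows:
  series:
    - [[0.33,0,0,0,0],[0.38,0,0,0,0],[0.44,0,0,0,0],[0.48,0,0,0,0],[0.48,0,0,0,0],[0.48,0,0,-15,0],[0.48,0,0,-40,0],[0.48,0,0,-80,0],[0.5,0,0,-125,0],[0.5,0,0,-160,0]]

```text
clock: 21.05
eef_pos: [625.9, 82.5, 196.4]
eef_rot: [3.141, 0.003, 2.91]
wrist_force: [0.0, -0.2, 0.2]
finger_gap: 46.8
```

send_rows:
  series:
    - [[0.5,20,30,0,0],[0.5,50,65,0,0],[0.5,75,105,0,0],[0.5,100,145,0,0],[0.5,110,170,0,0],[0.5,110,170,0,0],[0.5,110,170,0,0]]

```text
clock: 21.75
eef_pos: [557.6, 273.2, 193.1]
eef_rot: [3.141, 0.001, 2.911]
wrist_force: [0.4, -0.2, -1.2]
finger_gap: 46.7
```

Run:
```python
from h import *
a=np.linspace(0,6.28,40); o=[]
for n,(y0,y1,x0,x1) in (('top',(110,270,140,480)),('scene',(140,300,125,465))):
  c=shot(n)
  for t in ['objective_wide','objective_medium','objective_slim','camera_adapter','eyepiece_a']:
    print(n,t,[(np.round([r['rect'][0]+r['rect'][2]/2,r['rect'][1]+r['rect'][3]/2]).tolist(),round(r['conf'],2)) for r in manip.find_in(t,c)])
  o.append(cv2.resize(c['img'][y0:y1,x0:x1],(640,300),interpolation=cv2.INTER_CUBIC))
cv2.imwrite('pics/fin.png',cv2.cvtColor(np.vstack(o),cv2.COLOR_RGB2BGR))
print(manip.read_state()['clock'])
```

```text
top objective_wide [([352.0, 161.0], 0.66)]
top objective_medium [([316.0, 154.0], 0.81), ([452.0, 251.0], 0.55), ([402.0, 248.0], 0.5)]
top objective_slim [([279.0, 145.0], 0.58)]
top camera_adapter [([304.0, 214.0], 0.65)]
top eyepiece_a [([382.0, 213.0], 0.5)]
scene objective_wide [([284.0, 240.0], 0.88), ([170.0, 266.0], 0.3)]
scene objective_medium [([209.0, 200.0], 0.58), ([156.0, 210.0], 0.56), ([283.0, 242.0], 0.21)]
scene objective_slim [([365.0, 229.0], 0.61)]
scene camera_adapter [([314.0, 200.0], 0.55)]
scene eyepiece_a [([235.0, 215.0], 0.94), ([168.0, 268.0], 0.59), ([326.0, 244.0], 0.59)]
22.35
```

View pics/fin.png

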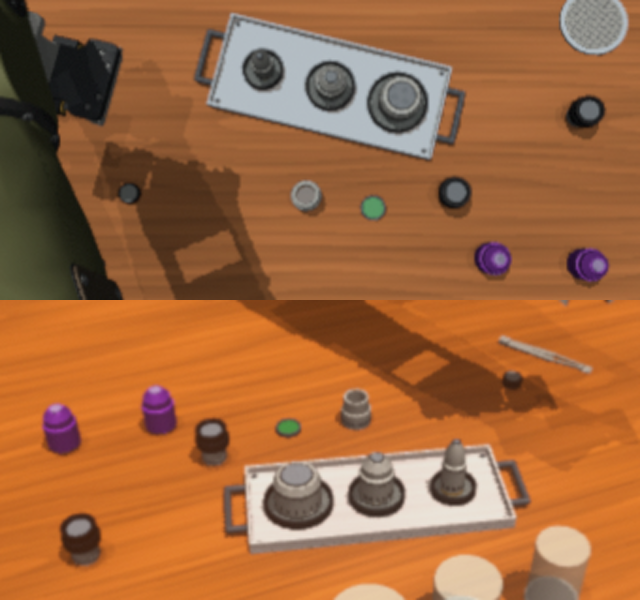

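All three objectives stand upright in the right bases: slim (262,67), medium (330,85) and wide (398,100) in the top half of the picture. The eyepieces, adapter and purple look-alikes are where they were, and the gripper is clear.

```bash
python3 -c "
from cell import manip
print(manip.sign_off())"
```

```text
the job is handed in; nothing more can be done
None
```

All three objectives are in the caddy: the wide one in the widest base, the medium steel one in the middle base and the slim one in the narrowest. I placed them in that order, lowering each slowly to contact (about 5–10 N) before letting go, and handed the job in at about 22 s of the 83 s allowed.

The last top and scene pictures show all three upright inside their rims. The eyepieces, the camera adapter and both purple look-alikes are where they started, and the gripper is empty and clear.

Two checks disagreed, and I went by the pictures both times:
- **Final detections:** in the scene view the network missed the placed medium objective and called it an eyepiece. The top view's network and the picture itself both show it correctly. In the top view the network also missed the far eyepiece, which is visible in the picture.
- **Positions:** the top and scene cameras differed by 3–6 mm on where things stood. The wrist views favoured the top camera's values for the bases, so I used those.

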